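# Sort the seized cover-glass case from the good one

### The arm

A 6-joint arm with a two-finger parallel gripper is mounted at the origin on the work surface. World frame = base frame: x ahead of the robot, y to its left, z up, the work surface at z = 0. Lengths are in m, angles in rad, forces in N, time in s.
With the tool pointing down it reaches from about 0.375 to 0.975 m from the base axis. Payload 3.8 kg.
Tool frame: the origin (TCP) lies midway between the tips of the shut fingers; the grasp point (between the pads) lies 19 mm behind it; x points along the fingers, y is the direction in which the jaws open and shut, and the axes are right-handed (so a half turn about x gives the same grasp; the last joint's range is limited). The gripper opens to 85 mm and grips with 20 to 120 N. Pads are 22 mm wide; open, the fingers measure 114 mm over their backs; the gripper's body (76 mm by 85 mm) begins 54 mm behind the grasp point. The pads swing forward as they close: fully open they stand 13 mm farther back than shut.
Start: joints at [1.122, 0.264, 1.604, -0, 1.274, -0.037], TCP at [0.27, 0.619, 0.231] pointing down, gripper open.
Joint ranges: [-2.63, 2.63], [-0.94, 2.18], [0.31, 2.57], [-1.31, 4.45], [0, 2.66], [-2.55, 2.55]. Speed limits (rad/s): [2.57, 2.57, 3.14, 3.14, 3.14, 3.14].

### API

Orientations are given as a rotation vector (axis times angle).
In Python, from workcell import read_state, read_camera, get_calibration, finish_job gives the robot as it stands. The module is installed in compiled form; this text tells all that it offers.
- The arm moves only by the shell command python3 -m creep 'ROWS' [FORCE]. ROWS is JSON, a list of rows, each a list of 3 entries, a list of its own where there are three numbers: the closure in counts, from 0 (fully open) to 255 (shut), then the shift along the world's x, y, z in mm, then the turn about the world's z in rad. In form: [[hand, [tx, ty, tz], spin], ...]. A call has exactly 8 rows; each row shifts and turns the commanded pose from where the row before left it; what a row does not reach is not made up. A row lasts 1/12 s, in which the tool goes at most 41.7 mm and 7.16 degrees, less where a joint would pass 70% of its speed; a pose out of reach is approached as far as the arm can. A call is refused whole if a number of a shift passes 41.7 or a number of a turn 0.125, either way. A call with a gripper value outside its range is refused whole. The fingers move at their own pace and stop on an object; FORCE is the grip in N (left out, the last holds). Time passes only in rows, so rows that do not move let the fingers close, or fill a call up. It gives the time, the measured TCP pose, the force and the opening at its end, in the units of the state.
- read_state(): the state, without advancing time (a new reading comes with each control period).
- read_camera(name): name is "scene" or "side" or "wrist"; returns (picture, depth): 400x640x3 uint8, blue, green, red; 400x640 float32, m along the optical axis (not along the pixel's ray), 0 where there is no reading.
- get_calibration(name): a dict with "K" (3x3 intrinsics, pixels), "eye" and "orientation" of the camera in the world. Camera axes: x right, y down, z forward; pixel columns grow to the right and rows downward; lengths in m; the calibration is good to about 2 mm. A picture is of the moment at which its call begins: read the wrist's pose just before it. get_calibration takes no time and is no camera call; for the wrist camera it gives the pose at the moment of the call.
- finish_job(): hands the job in, once; it reports no verdict.
The state is a dict: "time": time; "q": joint angles; "joint_vel": joint speeds; "joint_torque": joint torques, N m; "tool_pos": TCP position; "tcp_rot": TCP orientation; "wrist_force": force on the tool from outside, world axes, zero at the start; "torque": the same for the moment, N m; "width": opening from 0.0 (shut) to 1.0 (fully open).
Only numpy, scipy, OpenCV 4.12 (cv2) and the standard library are available. Lean on these libraries where they do the work, as an engineer would, in place of code of your own. Each camera call takes 0.05 s, during which the arm holds its last target.

### The job

One of the two blue cover-glass cases has a seized flap hinge, and they look alike. Push each white flap down towards closed: the good one swings shut (leave it shut), the seized one only gives a few degrees and stops. Put the case that shuts flat in the green stock tray and the seized case flat in the red repair tray, without dropping either, and leave the grey slide box and the two bottles where they are.

Things in the scene. Friction and masses are not known exactly. Their poses are not given: they have to be found in the camera images.
- case_1: One of two look-alike blue plastic cases, loose, about 170 g, 120 long (own x), 46 wide (own y), 34 mm high; origin at the centre of its underside, z up. Rear half (x -60 to 0) is solid, with straight sides to grip and a yellow label on top; front half (x 0 to 60) is an open bin under a hinged white flap. Exactly one of the two is seized; only pushing the flaps tells which.
- case_2: The other case: same shape, size, colours and axes as case_1.
- flap_1 (a joint): Flap of case_1: closing angle in rad: 0 is open 0.62 rad above shut, 0.62 is shut; starts 0.02 to 0.10 and stays put by friction. White plate 58 x 46 x 4 mm; hinge line along own y at x = 2, z = 32 mm of the case, rising towards its +x end; shut, its top is 34 mm up. A good one shuts under less than 1 N at the far edge; the seized one moves at 1 to 2 N but stops dead at 0.20. 4 N is plenty.
- flap_2 (a joint): Flap of case_2: same description as flap_1.
- flap_1_tip (a point): Top of flap_1 near its free edge, 54 mm from the hinge line, middle of the width.
- flap_2_tip (a point): Top of flap_2 near its free edge, 54 mm from the hinge line, middle of the width.
- stock_tray: Green open tray with a white floor, fixed, outside 200 mm (own x) by 160 mm (own y) by 20 mm high, walls and floor 5 mm thick. Origin: centre of its underside, z up. For the case whose flap shuts.
- repair_tray: Red open tray with a white floor, fixed, same size and axes as the green one. For the case whose flap is seized.
- slide_box: Bystander: closed grey slide box, 90 x 80 x 34 mm, origin at the centre of its underside. Leave it alone.
- reagent_bottle: Bystander: clear bottle with a white cap, 50 mm across, 110 mm high, origin at the centre of its underside. Leave it alone.
- stain_bottle: Bystander: amber bottle with a black cap, 44 mm across, 100 mm high, origin at the centre of its underside. Leave it alone.

How it is judged:
By the outcome, as a careful person would: the job done as asked, in the order asked, and still so for the second after the job is handed in, with the robot touching nothing.
It also fails if it takes over 72 s, if anything falls off the work surface, if the arm or the gripper's body presses on something with over 40 N, if the wrist force passes 120 N, or if a joint passes its speed limit or range.

## Working session

There is one attempt and no reset: what is moved stays moved. The work goes in short steps, Python scripts to look and compute and a shell command to move; the robot and the scene stay as the last step left them, time stands still between calls to the robot, and variables do not carry over. Pictures are saved under pics/ and viewed, and the job is handed in when it is done.

```bash
mkdir -p pics
python3 - <<'E'
from workcell import *
import cv2,numpy as np
np.set_printoptions(precision=4,suppress=True)
for n in ("scene","side","wrist"):
    c=get_calibration(n); p,d=read_camera(n)
    cv2.imwrite(f"pics/{n}0.png",p); np.save(f"{n}0.npy",d)
    print(n,c)
print(read_state())
E
```

```text
scene {'K': array([[441.7304,   0.    , 315.7668],
       [  0.    , 441.7304, 200.6315],
       [  0.    ,   0.    ,   1.    ]]), 'eye': array([ 1.1842, -0.6933,  0.8643]), 'orientation': array([-2.1952, -0.735 ,  0.3593])}
side {'K': array([[423.3319,   0.    , 323.6721],
       [  0.    , 423.3319, 193.6037],
       [  0.    ,   0.    ,   1.    ]]), 'eye': array([ 0.0262, -0.5573,  0.9151]), 'orientation': array([-2.2154,  0.9401, -0.3511])}
wrist {'K': array([[348.4922,   0.    , 321.5274],
       [  0.    , 348.4922, 196.7344],
       [  0.    ,   0.    ,   1.    ]]), 'eye': array([0.1997, 0.6488, 0.3733]), 'orientation': array([2.4079, 1.5749, 0.2363])}
{'time': 0.15, 'q': array([ 1.1221,  0.2646,  1.6051,  0.    ,  1.2737, -0.0369]), 'joint_vel': array([-0.0009, -0.003 , -0.0037,  0.0004, -0.0004, -0.0015]), 'joint_torque': array([  0.0006, -51.5905, -36.7961,   0.0001,   0.0081,  -0.    ]), 'tool_pos': array([0.2699, 0.6181, 0.2302]), 'tcp_rot': array([ 0.3217,  1.547 , -0.3244]), 'wrist_force': array([-0.4835, -0.2342,  0.5699]), 'torque': array([ 0.0035, -0.0522,  0.0142]), 'width': 1.0011372040761675}
```

View pics/scene0.png

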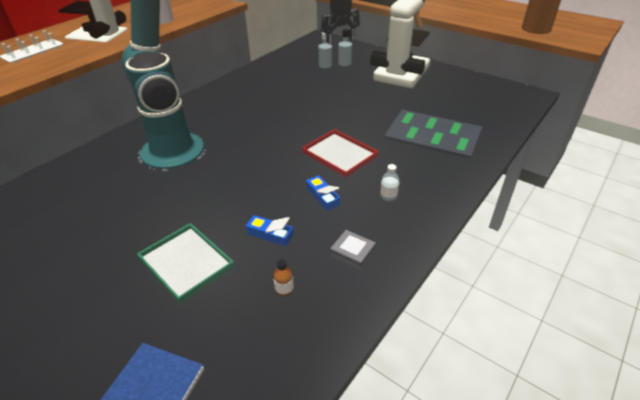

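View pics/side0.png

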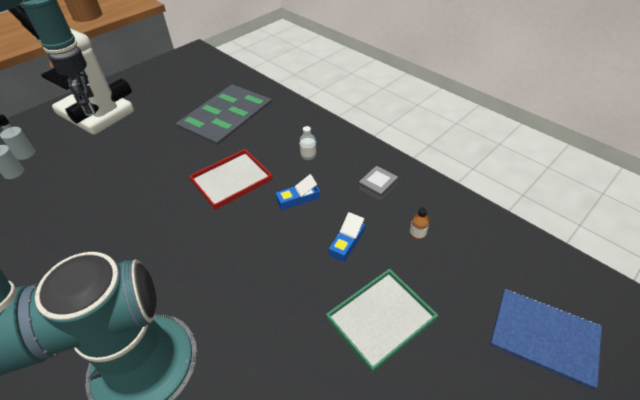

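View pics/wrist0.png

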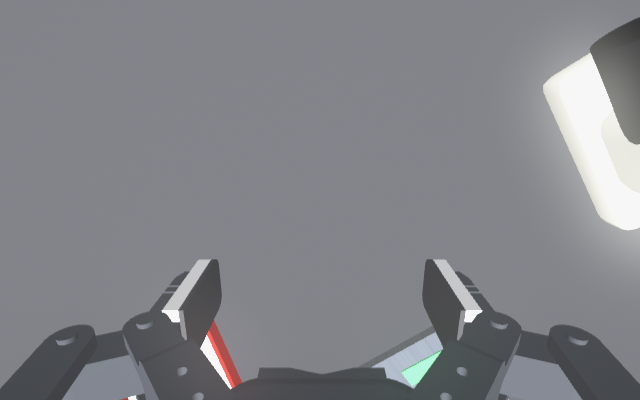

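The scene view shows two blue cases at (322,190) and (270,228), the red tray at (340,151), the green tray at (186,261), the slide box at (353,246), the clear bottle at (390,183) and the amber bottle at (283,278). In the side view the cases are at (298,192) and (347,236). The wrist view mostly shows empty table. Next I'll localise everything.

```bash
cat > h.py <<'E'
import numpy as np,cv2
from scipy.spatial.transform import Rotation as R
from workcell import *
np.set_printoptions(precision=4,suppress=True)
def cast(c,u,v,z):
    d=R.from_rotvec(c["orientation"]).apply(np.linalg.inv(c["K"])@np.array([u,v,1.])); e=np.array(c["eye"])
    return e+d*(z-e[2])/d[2]
def castn(c,uv,z): return np.array([cast(c,u,v,z) for u,v in uv])
def cloud(c,d,m):
    v,u=np.nonzero(m&(d>0)); z=d[v,u]
    P=np.c_[u,v,np.ones(len(u))]@np.linalg.inv(c["K"]).T*z[:,None]
    return R.from_rotvec(c["orientation"]).apply(P)+c["eye"]
def hsv(p): return cv2.cvtColor(p,cv2.COLOR_BGR2HSV)
def rng(h,lo,hi): return cv2.inRange(h,np.array(lo),np.array(hi))
COL=dict(blue=((105,150,60),(130,255,255)),yellow=((22,120,120),(35,255,255)),green=((60,120,40),(85,255,200)),red=((0,150,60),(8,255,255)))
def blobs(m,mn=20):
    n,l,s,c=cv2.connectedComponentsWithStats(m)
    return [(l==i,s[i],c[i]) for i in range(1,n) if s[i,4]>=mn]
E
python3 - <<'E'
from h import *
for n in ("scene","side"):
    c=get_calibration(n); p=cv2.imread(f"pics/{n}0.png"); d=np.load(f"{n}0.npy"); h=hsv(p)
    print("==",n)
    for k,(lo,hi) in COL.items():
        for m,s,cc in blobs(rng(h,lo,hi)):
            P=cloud(c,d,m)
            if len(P)==0 or abs(P[:,2].mean())>.1 or P[:,0].mean()>1.1: continue
            r=cv2.minAreaRect(P[:,:2].astype(np.float32)*1000)
            print(k,s[4],cc,"cloud med",np.median(P,0),"zmax",np.percentile(P[:,2],97),"rect",np.round(r[0]),np.round(r[1]),round(r[2],1), "cast34",cast(c,*cc,.034)[:2] if k=="yellow" else "")
E
```

```text
== scene
blue 322 [321.7516 193.1118] cloud med [0.5702 0.0984 0.0239] zmax 0.034682637361677426 rect [558. 125.] [ 70. 161.] 67.3 cast34 
blue 498 [267.4518 231.259 ] cloud med [ 0.5475 -0.1186  0.0228] zmax 0.03485269472609444 rect [538. -93.] [142.  80.] 14.5 cast34 
yellow 35 [316.4857 181.4286] cloud med [0.5408 0.122  0.0335] zmax 0.03633211810010439 rect [541. 123.] [23. 23.] 61.3 cast34 [0.5406 0.1223]
yellow 51 [257.4314 222.1569] cloud med [ 0.518  -0.1125  0.0329] zmax 0.036019137323043744 rect [ 518. -112.] [23. 24.] 19.9 cast34 [ 0.5186 -0.113 ]
green 57 [407.3333 117.6667] cloud med [0.5669 0.6385 0.0136] zmax 0.017292597950243436 rect [566. 642.] [23. 74.] 8.6 cast34 
green 63 [430.6667 122.7937] cloud med [0.6523 0.658  0.0131] zmax 0.01637869195035126 rect [653. 660.] [22. 71.] 12.4 cast34 
green 65 [455.1077 128.2769] cloud med [0.74   0.6754 0.0134] zmax 0.017091350367851428 rect [740. 672.] [21. 76.] 10.3 cast34 
green 66 [411.6364 132.2879] cloud med [0.6272 0.5588 0.0136] zmax 0.017762728460680402 rect [628. 561.] [21. 79.] 13.4 cast34 
green 73 [436.3699 137.97
[... 481 characters left out ...]
5 cast34 
== side
blue 467 [295.7302 198.0728] cloud med [0.5534 0.0998 0.0238] zmax 0.0365533703667626 rect [574. 106.] [ 50. 132.] 68.2 cast34 
blue 434 [343.8249 245.9931] cloud med [ 0.5161 -0.119   0.0308] zmax 0.037079135314868596 rect [547. -98.] [121.  58.] 14.8 cast34 
yellow 44 [286.1136 194.3636] cloud med [0.5391 0.1228 0.0355] zmax 0.037653845034596706 rect [538. 122.] [24. 23.] 66.0 cast34 [0.5391 0.1237]
yellow 66 [340.6061 244.0758] cloud med [ 0.5164 -0.1117  0.0353] zmax 0.03857590887022504 rect [ 516. -112.] [24. 23.] 12.0 cast34 [ 0.5169 -0.1113]
red 685 [231.9066 178.8307] cloud med [0.4816 0.285  0.0158] zmax 0.023402850522090984 rect [488. 320.] [166. 213.] 82.5 cast34
```

Run:
```python
import cv2,numpy as np
a=cv2.imread("pics/scene0.png")[160:260,230:350]; b=cv2.imread("pics/side0.png")[165:265,265:385]
cv2.imwrite("pics/crop0.png",np.vstack([cv2.resize(a,(660,300*1),interpolation=cv2.INTER_CUBIC) if 0 else cv2.resize(a[:, :],None,fx=3,fy=3,interpolation=cv2.INTER_CUBIC),cv2.resize(b,None,fx=3,fy=3,interpolation=cv2.INTER_CUBIC)]))
```

```text
(no output)
```

View pics/crop0.png

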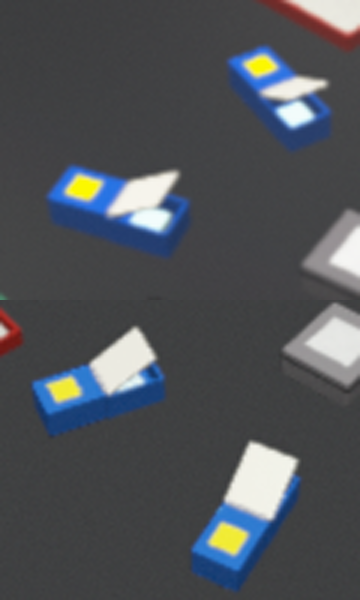

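Run:
```python
from h import *
c=get_calibration("wrist"); print("axis",R.from_rotvec(c["orientation"]).as_matrix()); print("center hits",cast(c,320,200,.03))
s=read_state(); M=R.from_rotvec(s["tcp_rot"]).as_matrix(); print(M, s["tool_pos"])
# trays
for n in ("scene","side"):
    c=get_calibration(n); p=cv2.imread(f"pics/{n}0.png"); h=hsv(p)
    for k,lo,hi in (("green",(50,60,20),(95,255,255)),("red",(0,120,50),(10,255,255)),("red2",(172,120,50),(180,255,255))):
        m=cv2.dilate(rng(h,lo,hi),np.ones((3,3)))
        for mm,s,cc in blobs(m,150):
            if s[2]<50: continue
            v,u=np.nonzero(mm); hull=cv2.convexHull(np.c_[u,v].astype(np.int32))[:,0]
            # mask eroded by one px via shrinking
            P=castn(c,hull,.02)[:,:2]*1000
            r=cv2.minAreaRect(P.astype(np.float32)); print(n,k,s,np.round(r[0]),np.round(r[1]),round(r[2],1))
```

```text
axis [[ 0.4012  0.8747  0.2719]
 [ 0.916  -0.3822 -0.122 ]
 [-0.0028  0.298  -0.9546]]
center hits [0.3002 0.6021 0.03  ]
[[-0.0008  0.4003  0.9164]
 [-0.0016  0.9164 -0.4003]
 [-1.     -0.0018 -0.0001]] [0.2699 0.6181 0.2302]
scene green [121  45  54  68 937] [-543.  319.] [205. 732.] 63.9
scene green [ 139  107   66   63 2867] [-45.  29.] [218. 396.] 60.1
scene green [ 136  222   99   82 1768] [ 450. -311.] [175. 228.] 82.0
scene red [   0    0   90   43 2477] [-1738.   474.] [494. 809.] 66.0
scene red [ 301  128   78   50 1101] [491. 311.] [192. 229.] 82.7
side green [   0    0   75   50 1999] [ 537. 1949.] [257. 805.] 0.2
side green [   29   259   164   141 11222] [-15. 116.] [464. 255.] 88.1
side green [ 325  268  114  106 2135] [ 440. -309.] [173. 215.] 82.1
side red [ 188  148   86   63 1360] [482. 315.] [193. 216.] 82.5
```

Red tray centre is about (487,313) mm and green about (445,-310) mm, both with yaw around -8°. The jaw axis already matches the nearer case (case A), so I'll move over it for a close look.

```bash
python3 -m creep '[[0,[17,-31,0],0],[0,[17,-31,0],0],[0,[17,-31,0],0],[0,[17,-31,0],0],[0,[17,-31,0],0],[0,[17,-31,0],0],[0,[17,-31,0],0],[0,[17,-31,0],0]]' 20
python3 -m creep '[[0,[17,-31,0],0],[0,[17,-31,0],0],[0,[17,-31,0],0],[0,[17,-31,0],0],[0,[17,-31,0],0],[0,[17,-31,0],0],[0,[17,-31,0],0],[0,[17,-31,0],0]]' 20
python3 - <<'E'
from h import *
c=get_calibration("wrist"); p,d=read_camera("wrist"); cv2.imwrite("pics/w1.png",p); np.save("w1.npy",d); np.save("w1c.npy",c,allow_pickle=True); print(read_state()["tool_pos"],read_state()["time"])
E
```

```text
time: 0.82
tool_pos: [0.4065, 0.3688, 0.231]
tcp_rot: [0.323, 1.547, -0.323]
wrist_force: [0.1, 0.1, -0.3]
width: 1.002
time: 1.48
tool_pos: [0.5425, 0.1209, 0.2311]
tcp_rot: [0.323, 1.547, -0.323]
wrist_force: [0.2, 0.8, 0.8]
width: 0.999
[0.5455 0.1155 0.2312] 1.5333
```

View pics/w1.png

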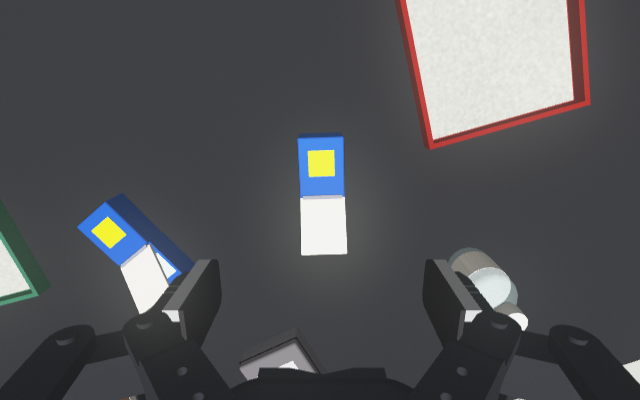

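The wrist view shows case A with its blue rear half at (298–346,136–197), the label at (321,163) and the flap at (324,226). Case B has its label at (109,232) and its flap at (148,280). Measuring both now.

Run:
```python
from h import *
c=np.load("w1c.npy",allow_pickle=True).item(); p=cv2.imread("pics/w1.png"); d=np.load("w1.npy"); h=hsv(p)
for k in("yellow",):
    for m,s,cc in blobs(rng(h,*COL[k]),100):
        v,u=np.nonzero(m); q=castn(c,np.c_[u,v][::3],.034)[:,:2]*1000
        r=cv2.minAreaRect(q.astype(np.float32)); print("label",cc,q.mean(0),[np.round(x,1) for x in r],np.median(cloud(c,d,m),0))
m=rng(h,(100,120,120),(130,255,255))
for m,s,cc in blobs(m,200):
    P=cloud(c,d,m); P=P[(P[:,2]>.029)&(P[:,2]<.04)]
    if len(P)<50: continue
    r=cv2.minAreaRect(P[:,:2].astype(np.float32)*1000); print("blue top",cc,len(P),[np.round(x,1) for x in r])
m=rng(h,(0,0,150),(180,50,255))
for m,s,cc in blobs(m,200):
    P=cloud(c,d,m)
    if len(P): print("white",cc,s,P.mean(0),P.min(0),P.max(0))
```

```text
label [320.9301 162.8898] [536.8513 122.0385] [array([537., 122.]), array([25.4, 25.2]), np.float64(68.9)] [0.5368 0.1221 0.0349]
label [108.3235 231.9743] [ 514.5662 -114.1006] [array([ 514.9, -114. ]), array([25.4, 24.9]), np.float64(15.8)] [ 0.5144 -0.1128  0.0351]
blue top [320.9656 166.2485] 1941 [array([541.6, 120.1]), array([45.7, 62.5]), np.float64(68.2)]
blue top [118.455  237.1284] 1727 [array([ 542.1, -105.1]), array([108.5,  46.4]), np.float64(15.0)]
white [489.7023  58.8089] [  406     0   167   139 18268] [0.5143 0.3136 0.0057] [0.4316 0.2378 0.0026] [0.5838 0.3935 0.009 ]
white [322.9351 225.0352] [ 300  195   47   61 2696] [0.593  0.0996 0.0483] [ 0.5608  0.0538 -0.0013] [0.654  0.1295 0.0642]
white [  9.8098 274.2514] [  0 239  30  58 915] [ 0.5172 -0.2738  0.0063] [ 0.4755 -0.3052  0.004 ] [ 0.5421 -0.2371  0.0227]
white [143.9563 278.1603] [ 121  244   48   70 1946] [ 0.5716 -0.0965  0.0503] [ 0.5092 -0.1672  0.0002] [0.6271 0.077  0.2859]
white [492.2296 284.8108] [ 468  267   44   42 1163] [0.7071 0.2303 0.0742] [0.5575 0.1749 0.0512] [0.7198 0.2517 0.274 ]
white [278.069  362.3054] [241 346  71  34 884] [ 0.7384 -0.0225  0.035 ] [ 0.5298 -0.0695  0.0322] [0.767  0.1187 0.3049]
white [633.6481 369.4213] [623 360  17  24 216] [ 1.9169  0.844  -0.722 ] [ 0.5583  0.1911 -0.7575] [2.0362 0.8898 0.3117]
```

```bash
python3 -c "
from h import *
print(read_state()['tool_pos'],read_state()['joint_vel'])"
python3 -m creep '[[255,[9,-4,-18],0],[255,[9,-4,-18],0],[255,[9,-4,-18],0],[255,[9,-4,-18],0],[255,[9,-4,-18],0],[255,[9,-3,-18],0],[255,[9,-3,-18],0],[255,[6,-3,-18],0]]' 20
python3 -m creep '[[255,[0,0,0],0],[255,[0,0,0],0],[255,[0,0,0],0],[255,[0,0,0],0],[255,[0,0,-1],0],[255,[0,0,-1],0],[255,[0,0,-1],0],[255,[0,0,-1],0]]' 20
python3 - <<'E'
from h import *
for n in("side","wrist"):
    c=get_calibration(n); p,d=read_camera(n); cv2.imwrite(f"pics/{n}2.png",p); 
    if n=="side": cv2.imwrite("pics/side2.png",cv2.resize(p[130:290,220:420],None,fx=3,fy=3))
s=read_state();print(s["tool_pos"],s["wrist_force"],s["width"])
E
```

```text
[0.5455 0.1155 0.2312] [ 0.0624 -0.016   0.0166  0.0442  0.0155  0.1363]
time: 2.2
tool_pos: [0.6117, 0.0935, 0.0861]
tcp_rot: [0.323, 1.547, -0.323]
wrist_force: [0.2, 0.3, 0.0]
width: 0.004
time: 2.87
tool_pos: [0.6113, 0.0937, 0.0838]
tcp_rot: [0.323, 1.546, -0.323]
wrist_force: [-0.2, -0.5, 0.3]
width: 0.002
[0.611  0.0936 0.0832] [-0.3293  0.3628  0.0108] 0.004673148128702541
```

View pics/side2.png

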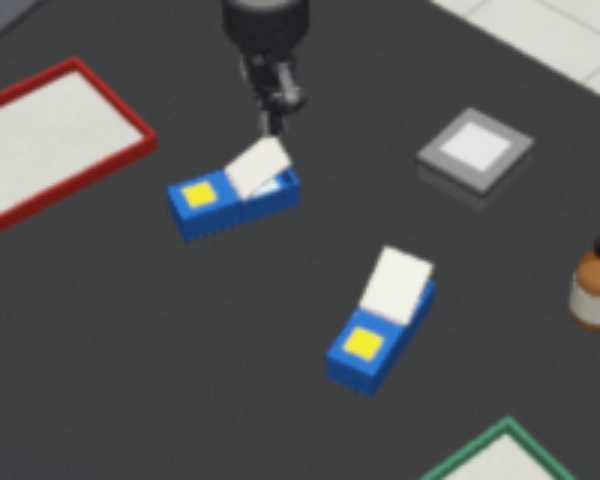

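View pics/wrist2.png

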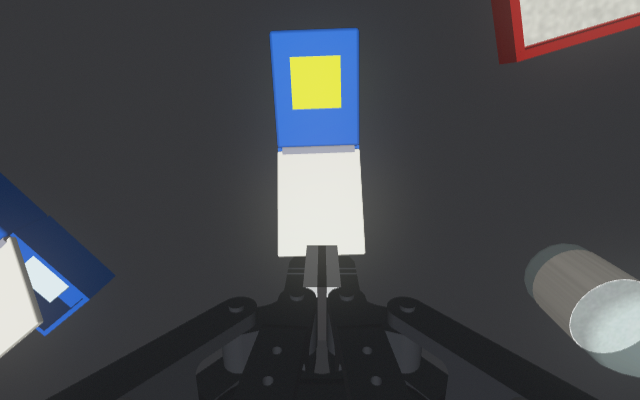

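The side and wrist views show the shut fingers centred over case A's flap free edge, with the tip at wrist pixel (321,250). Pushing down in small steps.

```bash
python3 -m creep '[[255,[0,0,-4],0],[255,[0,0,-4],0],[255,[0,0,-3],0],[255,[0,0,-2],0],[255,[0,0,-1],0],[255,[0,0,-1],0],[255,[0,0,-1],0],[255,[0,0,-1],0]]' 20
python3 -m creep '[[255,[0,0,-1],0],[255,[0,0,-1],0],[255,[0,0,-1],0],[255,[0,0,-1],0],[255,[0,0,-1],0],[255,[0,0,0],0],[255,[0,0,0],0],[255,[0,0,0],0]]' 20
python3 -c "
from h import *
s=read_state();print(s['tool_pos'],s['wrist_force'],s['torque'])"
```

```text
time: 3.63
tool_pos: [0.6113, 0.0936, 0.0663]
tcp_rot: [0.323, 1.546, -0.323]
wrist_force: [-0.0, 0.8, 0.5]
width: -0.001
time: 4.3
tool_pos: [0.6115, 0.0936, 0.0616]
tcp_rot: [0.323, 1.546, -0.323]
wrist_force: [0.4, -0.0, 1.0]
width: -0.001
[0.6115 0.0936 0.0616] [ 0.3817 -0.0306  0.9536] [-0.0022 -0.183   0.0059]
```

```bash
python3 -m creep '[[255,[0,0,-1],0],[255,[0,0,-1],0],[255,[0,0,-1],0],[255,[0,0,-1],0],[255,[0,0,-1],0],[255,[0,0,0],0],[255,[0,0,0],0],[255,[0,0,0],0]]' 20
python3 -c "
from h import *
s=read_state();print(s['tool_pos'],s['wrist_force'],s['torque'])"
```

```text
time: 4.97
tool_pos: [0.611, 0.0937, 0.0564]
tcp_rot: [0.323, 1.547, -0.323]
wrist_force: [-0.4, -0.2, 4.8]
width: 0.001
[0.611  0.0937 0.0564] [-0.4483 -0.1912  4.8073] [-0.0015  0.0586 -0.0435]
```

Force rose to 4.8 N with the tip at z=56 mm, where a flap stopped at 0.20 rad would be, so A looks seized. Moving off to test B.

```bash
python3 -m creep '[[255,[0,0,20],0],[255,[0,0,20],0],[255,[-3,-31,0],0.106],[255,[-3,-31,0],0.106],[255,[-3,-31,0],0.106],[255,[-3,-31,0],0.106],[255,[-3,-31,0],0.106],[255,[-4,-31,0],0.106]]' 20
python3 -m creep '[[255,[0,0,0],0],[255,[0,0,0],0],[255,[0,0,-4],0],[255,[0,0,-4],0],[255,[0,0,-4],0],[255,[0,0,-4],0],[255,[0,0,-4],0],[255,[0,0,0],0]]' 20
python3 - <<'E'
from h import *
p,d=read_camera("wrist"); cv2.imwrite("pics/w3.png",p)
c=get_calibration("side"); p,d=read_camera("side"); cv2.imwrite("pics/side3.png",cv2.resize(p[130:290,220:420],None,fx=3,fy=3))
h=hsv(p); 
m=rng(h,(0,0,140),(180,60,255))
for m,s,cc in blobs(m,80):
    P=cloud(c,d,m); 
    if len(P) and .5<P[:,0].mean()<.7 and abs(P[:,1].mean())<.2:
        q=P-P.mean(0); n=np.linalg.svd(q)[2][2]; print(cc,P.mean(0),"tilt",np.arccos(abs(n[2])),"zmax",P[:,2].max())
s=read_state();print(s["tool_pos"],s["wrist_force"],s["time"])
E
```

```text
time: 5.63
tool_pos: [0.5911, -0.0936, 0.0954]
tcp_rot: [-0.18, 1.565, 0.181]
wrist_force: [-0.0, 0.4, -0.5]
width: -0.003
time: 6.3
tool_pos: [0.5913, -0.0916, 0.0748]
tcp_rot: [-0.176, 1.566, 0.177]
wrist_force: [0.1, -0.1, 0.3]
width: -0.004
[371.0637 103.586 ] [ 0.562  -0.1429  0.4558] tilt 0.5069328137285845 zmax 0.4646165935779023
[357.7447 165.6809] [ 0.5773 -0.1065  0.2648] tilt 0.6855717159416493 zmax 0.2789142974728409
[306.0986 185.7218] [0.5974 0.1005 0.0428] tilt 0.5992280267994045 zmax 0.06040052322785705
[351.5102 225.0609] [ 0.575  -0.0965  0.0475] tilt 0.44978517033519405 zmax 0.08793602559924907
[ 0.592  -0.092   0.0759] [-0.2874  0.0215 -0.3786] 6.4
```

View pics/side3.png

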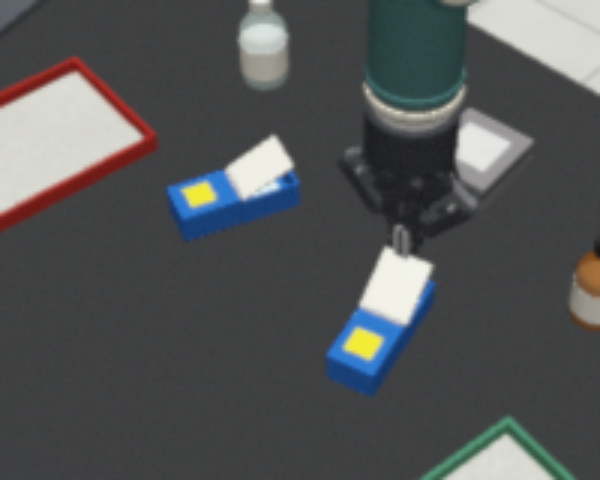

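View pics/w3.png

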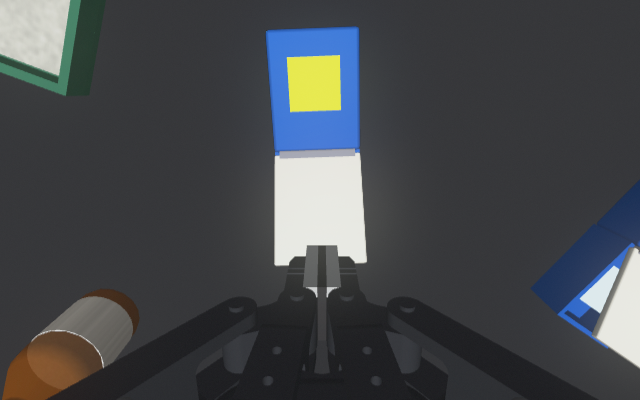

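Case A's flap is still up (side crop (265,165)), and the fingers are centred over B's flap at wrist pixel (321,250). Pushing B.

```bash
python3 -m creep '[[255,[0,0,-3],0],[255,[0,0,-3],0],[255,[0,0,-2],0],[255,[0,0,-2],0],[255,[0,0,-2],0],[255,[0,0,-1],0],[255,[0,0,-1],0],[255,[0,0,-1],0]]' 20
python3 -m creep '[[255,[0,0,-1],0],[255,[0,0,-1],0],[255,[0,0,-1],0],[255,[0,0,-1],0],[255,[0,0,-1],0],[255,[0,0,0],0],[255,[0,0,0],0],[255,[0,0,0],0]]' 20
python3 -c "
from h import *
s=read_state();print(s['tool_pos'],s['wrist_force'],s['torque'])"
```

```text
time: 7.07
tool_pos: [0.5925, -0.0925, 0.0614]
tcp_rot: [-0.176, 1.563, 0.176]
wrist_force: [1.0, -0.1, 0.3]
width: -0.007
time: 7.73
tool_pos: [0.5921, -0.0924, 0.0562]
tcp_rot: [-0.176, 1.564, 0.176]
wrist_force: [0.1, -0.0, -0.1]
width: 0.002
[ 0.5921 -0.0924  0.0562] [ 0.1273 -0.0359 -0.1117] [0.0049 0.0275 0.022 ]
```

```bash
python3 -m creep '[[255,[0,0,-1],0],[255,[0,0,-2],0],[255,[0,0,-2],0],[255,[0,0,-2],0],[255,[0,0,-2],0],[255,[0,0,-2],0],[255,[0,0,-1],0],[255,[0,0,-1],0]]' 20
python3 -m creep '[[255,[0,0,-2],0],[255,[0,0,-2],0],[255,[0,0,-1],0],[255,[0,0,-1],0],[255,[0,0,-1],0],[255,[0,0,0],0],[255,[0,0,0],0],[255,[0,0,0],0]]' 20
python3 -c "
from h import *
s=read_state();print(s['tool_pos'],s['wrist_force'],s['torque'])"
```

```text
time: 8.4
tool_pos: [0.5921, -0.0924, 0.043]
tcp_rot: [-0.176, 1.564, 0.176]
wrist_force: [-0.0, 0.8, 1.2]
width: 0.004
time: 9.07
tool_pos: [0.5921, -0.0925, 0.0362]
tcp_rot: [-0.176, 1.564, 0.176]
wrist_force: [-1.2, -0.7, 0.5]
width: 0.007
[ 0.5921 -0.0925  0.0362] [-1.2274 -0.6555  0.4878] [ 0.0475 -0.0172 -0.0235]
```

```bash
python3 -m creep '[[255,[0,0,-1],0],[255,[0,0,-0.5],0],[255,[0,0,-0.5],0],[255,[0,0,-0.3],0],[255,[0,0,0],0],[255,[0,0,0],0],[255,[0,0,0],0],[255,[0,0,0],0]]' 20
python3 -c "
from h import *
s=read_state();print(s['tool_pos'],s['wrist_force'],s['torque'])"
```

```text
time: 9.73
tool_pos: [0.5923, -0.0925, 0.0341]
tcp_rot: [-0.176, 1.563, 0.176]
wrist_force: [0.9, -0.2, 0.3]
width: 0.001
[ 0.5923 -0.0925  0.0341] [ 0.9119 -0.2243  0.2533] [ 0.0003 -0.0651  0.0143]
```

```bash
python3 -m creep '[[255,[0,0,-0.5],0],[255,[0,0,-0.4],0],[255,[0,0,-0.3],0],[255,[0,0,0],0],[255,[0,0,0],0],[255,[0,0,0],0],[255,[0,0,0],0],[255,[0,0,0],0]]' 20
python3 -c "
from h import *
s=read_state();print(s['tool_pos'],s['wrist_force'],s['torque'])"
```

```text
time: 10.4
tool_pos: [0.5923, -0.0925, 0.0338]
tcp_rot: [-0.176, 1.563, 0.176]
wrist_force: [-2.1, 0.7, 6.9]
width: -0.004
[ 0.5923 -0.0925  0.0338] [-2.1243  0.69    6.9129] [ 0.0498  0.4194 -0.0811]
```

B stopped hard at 34 mm, so it is shut. Lifting, opening and moving over its rear half to check.

```bash
python3 -m creep '[[255,[0,0,20],0],[255,[0,0,25],0],[0,[-12,-3,25],0],[0,[-12,-3,25],0],[0,[-12,-3,25],0],[0,[-12,-3,0],0],[0,[-12,-4,0],0],[0,[-12,-3,0],0]]' 20
python3 -m creep '[[0,[0,0,0],0],[0,[0,0,0],0],[0,[0,0,0],0],[0,[0,0,0],0],[0,[0,0,0],0],[0,[0,0,0],0],[0,[0,0,0],0],[0,[0,0,0],0]]' 20
python3 - <<'E'
from h import *
s=read_state();print(s["tool_pos"],s["width"],s["time"])
c=get_calibration("wrist"); p,d=read_camera("wrist"); cv2.imwrite("pics/w4.png",p); h=hsv(p)
for m,s,cc in blobs(rng(h,*COL["yellow"]),100):
    v,u=np.nonzero(m); q=castn(c,np.c_[u,v][::3],.034)[:,:2]*1000
    print("label",cc,q.mean(0),cv2.minAreaRect(q.astype(np.float32)))
for m,s,cc in blobs(rng(h,(100,120,100),(130,255,255)),200):
    P=cloud(c,d,m); P=P[(P[:,2]>.029)&(P[:,2]<.04)]
    if len(P)>50: print("blue",cc,cv2.minAreaRect(P[:,:2].astype(np.float32)*1000))
for m,s,cc in blobs(rng(h,(0,0,150),(180,50,255)),200):
    P=cloud(c,d,m); 
    if len(P): print("white",cc,np.median(P,0),np.percentile(P[:,2],[5,95]))
E
```

```text
time: 11.07
tool_pos: [0.5188, -0.1116, 0.1521]
tcp_rot: [-0.176, 1.564, 0.176]
wrist_force: [0.8, 0.5, -0.3]
width: 0.846
time: 11.73
tool_pos: [0.5204, -0.1113, 0.1527]
tcp_rot: [-0.176, 1.564, 0.176]
wrist_force: [-0.6, 0.1, 0.6]
width: 0.999
[ 0.5204 -0.1113  0.1527] 0.9988861994523376 11.7333
label [321.1424 184.0239] [ 515.3248 -113.2863] ((515.4419555664062, -112.86497497558594), (25.492084503173828, 25.666112899780273), 15.147181510925293)
label [588.4194 268.4683] [537.1098 122.3754] ((537.3414916992188, 122.58578491210938), (25.333965301513672, 25.541189193725586), 68.56429290771484)
blue [321.2623 183.8845] ((519.862060546875, -111.64900970458984), (62.532569885253906, 45.767337799072266), 14.980269432067871)
blue [557.276  268.1042] ((558.8452758789062, 112.5435562133789), (48.15531921386719, 99.46345520019531), 68.35938262939453)
white [92.9435 70.8496] [ 0.4722 -0.304   0.006 ] [0.0048 0.0072]
white [323.99   256.7409] [ 0.5753 -0.0968  0.0344] [0.0333 0.0357]
white [545.8031 312.3007] [0.5813 0.0974 0.0401] [0.0349 0.0487]
```

View pics/w4.png

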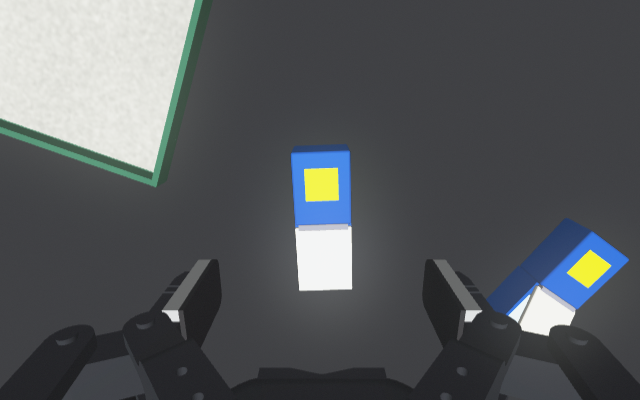

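B's flap lies flat at 33–36 mm (wrist (324,257)), so it is shut, and the jaws straddle its rear half. Grasping now.

```bash
python3 -m creep '[[0,[0,0,-18],0],[0,[0,0,-20],0],[0,[0,0,-20],0],[0,[0,0,-20],0],[0,[0,0,-20],0],[0,[0,0,-20],0],[0,[0,0,-18],0],[0,[0,0,-12],0]]' 40
python3 -m creep '[[0,[0,0,-1],0],[0,[0,0,-1],0],[0,[0,0,0],0],[255,[0,0,0],0],[255,[0,0,0],0],[255,[0,0,0],0],[255,[0,0,0],0],[255,[0,0,0],0]]' 40
python3 -m creep '[[255,[0,0,0],0],[255,[0,0,0],0],[255,[0,0,0],0],[255,[0,0,2],0],[255,[0,0,4],0],[255,[0,0,8],0],[255,[0,0,10],0],[255,[0,0,10],0]]' 40
```

```text
time: 12.45
tool_pos: [0.5191, -0.1111, 0.0029]
tcp_rot: [-0.175, 1.566, 0.177]
wrist_force: [-0.5, 0.5, -0.7]
width: 1.003
time: 13.12
tool_pos: [0.5212, -0.1116, 0.004]
tcp_rot: [-0.177, 1.562, 0.175]
wrist_force: [-0.9, 1.1, 5.3]
width: 0.535
time: 13.78
tool_pos: [0.5199, -0.1114, 0.0375]
tcp_rot: [-0.176, 1.564, 0.176]
wrist_force: [-0.5, -0.3, -1.1]
width: 0.535
```

B is held (width 0.535, about 45 mm). Carrying it to the green tray.

```bash
python3 -m creep '[[255,[-13,-24,10],-0.05],[255,[-13,-24,10],-0.05],[255,[-13,-24,5],-0.05],[255,[-13,-24,0],-0.05],[255,[-13,-25,0],-0.05],[255,[-13,-25,0],-0.05],[255,[-13,-25,0],-0.05],[255,[-13,-24,0],-0.05]]' 40
python3 -m creep '[[255,[0,0,0],0],[255,[0,0,-8],0],[255,[0,0,-8],0],[255,[0,0,-6],0],[255,[0,0,-4],0],[255,[0,0,-3],0],[255,[0,0,0],0],[255,[0,0,0],0]]' 40
python3 - <<'E'
from h import *
s=read_state();print(s["tool_pos"],s["wrist_force"],s["width"],s["time"])
p,d=read_camera("wrist"); cv2.imwrite("pics/w5.png",p)
p,d=read_camera("side"); cv2.imwrite("pics/side5.png",cv2.resize(p[220:400,280:480],None,fx=3,fy=3))
E
```

```text
time: 14.45
tool_pos: [0.4158, -0.308, 0.0631]
tcp_rot: [0.139, 1.565, -0.141]
wrist_force: [0.2, -0.1, -2.5]
width: 0.533
time: 15.12
tool_pos: [0.4163, -0.3058, 0.0324]
tcp_rot: [0.138, 1.567, -0.137]
wrist_force: [0.6, 0.1, -0.9]
width: 0.534
[ 0.4163 -0.3058  0.0324] [ 0.6031  0.1206 -0.8872] 0.534051600980699 15.1167
```

View pics/side5.png

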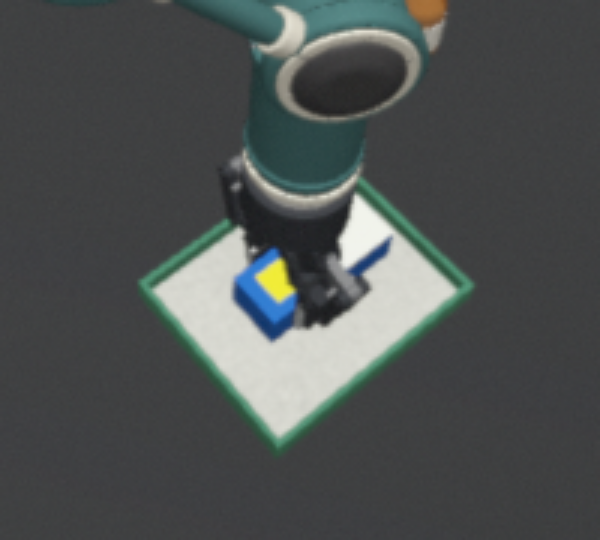

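View pics/w5.png

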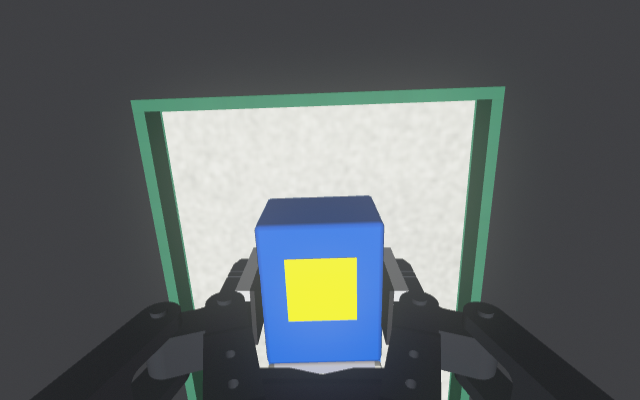

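Run:
```python
from h import *
c=get_calibration("wrist")
print(castn(c,[(135,102),(503,90),(320,95)],.02)*1000)
print(cast(c,320,197,.03)*1000)
s=get_calibration("side")
f=lambda x,y:(280+x/3,220+y/3)
print(castn(s,[f(472,286),f(360,180),f(280,450),f(142,283)],.02)*1000)
print("case front corner bottom",castn(s,[f(388,250),f(350,275)],.03)*1000)
```

```text
[[ 332.5741 -373.6749   20.    ]
 [ 355.4529 -216.8185   20.    ]
 [ 343.7449 -294.3196   20.    ]]
[ 385.9249 -301.832    30.    ]
[[ 528.7708 -401.5854   20.    ]
 [ 544.7547 -283.2076   20.    ]
 [ 332.4287 -376.1229   20.    ]
 [ 356.5841 -218.832    20.    ]]
case front corner bottom [[ 503.9213 -339.9038   30.    ]
 [ 466.9987 -331.8201   30.    ]]
```

The wrist and side views show B held over the middle of the green tray, with the tray's rear rim at wrist (135–503,90–102). Lowering it.

```bash
python3 -m creep '[[255,[0,0,-5],0],[255,[0,0,-5],0],[255,[0,0,-4],0],[255,[0,0,-3],0],[255,[0,0,-2],0],[255,[0,0,-1],0],[255,[0,0,-1],0],[255,[0,0,-1],0]]' 40
python3 -m creep '[[255,[0,0,-0.5],0],[255,[0,0,-0.5],0],[255,[0,0,-0.5],0],[255,[0,0,0],0],[255,[0,0,0],0],[255,[0,0,0],0],[255,[0,0,0],0],[255,[0,0,0],0]]' 40
```

```text
time: 15.88
tool_pos: [0.4163, -0.3065, 0.0107]
tcp_rot: [0.138, 1.566, -0.138]
wrist_force: [-0.2, 0.1, -2.3]
width: 0.54
time: 16.55
tool_pos: [0.4162, -0.3065, 0.0093]
tcp_rot: [0.138, 1.566, -0.138]
wrist_force: [0.2, 0.6, -2.3]
width: 0.533
```

```bash
python3 -m creep '[[255,[0,0,-0.5],0],[255,[0,0,-0.5],0],[255,[0,0,-0.5],0],[255,[0,0,0],0],[255,[0,0,0],0],[255,[0,0,0],0],[255,[0,0,0],0],[255,[0,0,0],0]]' 40
```

```text
time: 17.22
tool_pos: [0.4163, -0.3065, 0.009]
tcp_rot: [0.138, 1.566, -0.138]
wrist_force: [-3.1, 2.1, 7.5]
width: 0.528
```

Contact with the floor. Releasing, then rising.

```bash
python3 -m creep '[[60,[0,0,0.5],0],[30,[0,0,0],0],[0,[0,0,0],0],[0,[0,0,0],0],[0,[0,0,0],0],[0,[0,0,10],0],[0,[0,0,20],0],[0,[0,0,30],0]]' 40
python3 -m creep '[[0,[0,0,30],0],[0,[0,0,30],0],[0,[0,0,30],0],[0,[0,0,0],0],[0,[0,0,0],0],[0,[0,0,0],0],[0,[0,0,0],0],[0,[0,0,0],0]]' 40
python3 - <<'E'
from h import *
s=read_state();print(s["tool_pos"],s["width"],s["time"])
c=get_calibration("wrist");p,d=read_camera("wrist"); cv2.imwrite("pics/w6.png",p); h=hsv(p)
for m,s,cc in blobs(rng(h,(100,120,100),(130,255,255)),200):
    P=cloud(c,d,m); P=P[(P[:,2]>.034)&(P[:,2]<.045)]
    if len(P)>50: print("blue",cc,P[:,2].min(),P[:,2].max(),cv2.minAreaRect(P[:,:2].astype(np.float32)*1000))
for m,s,cc in blobs(rng(h,(0,0,150),(180,50,255)),200):
    P=cloud(c,d,m); 
    if len(P): print("white",cc,np.median(P,0),np.percentile(P[:,2],[5,95]))
E
```

```text
time: 17.88
tool_pos: [0.414, -0.3047, 0.0667]
tcp_rot: [0.141, 1.572, -0.135]
wrist_force: [0.6, 0.2, 0.1]
width: 0.998
time: 18.55
tool_pos: [0.4151, -0.3056, 0.1565]
tcp_rot: [0.14, 1.569, -0.137]
wrist_force: [0.3, 0.3, -0.0]
width: 0.999
[ 0.4151 -0.3056  0.1565] 0.9989155903179698 18.55
blue [320.2448 190.1556] 0.034521372647991155 0.04176916554963461 ((415.5249938964844, -306.77716064453125), (45.25046157836914, 61.89990234375), 81.8135757446289)
white [322.9046 199.3227] [ 0.434  -0.307   0.0059] [0.0047 0.0396]
```

View pics/w6.png

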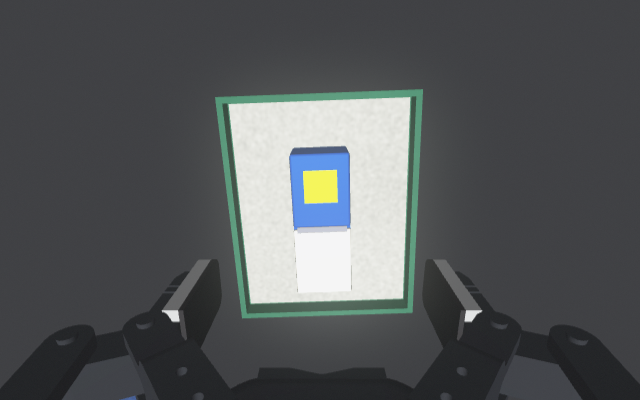

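B is lying flat and shut mid-way in the green tray (blue top at (320,190), top at about 39 mm). Moving to case A.

```bash
python3 -m creep '[[0,[10,35,0],-0.0275],[0,[10,36,0],-0.0275],[0,[11,36,0],-0.0275],[0,[11,36,0],-0.0275],[0,[11,36,0],-0.0275],[0,[11,36,0],-0.0275],[0,[11,36,0],-0.0275],[0,[11,36,0],-0.0275]]' 40
python3 -m creep '[[0,[10,35,0],0],[0,[10,35,0],0],[0,[10,35,0],0],[0,[10,35,0],0],[0,[0,0,0],0],[0,[0,0,0],0],[0,[0,0,0],0],[0,[0,0,0],0]]' 40
python3 - <<'E'
from h import *
s=read_state();print(s["tool_pos"],s["width"],s["time"])
c=get_calibration("wrist");p,d=read_camera("wrist"); cv2.imwrite("pics/w7.png",p); h=hsv(p)
for m,s,cc in blobs(rng(h,*COL["yellow"]),100):
    v,u=np.nonzero(m); q=castn(c,np.c_[u,v][::3],.034)[:,:2]*1000
    print("label",cc,q.mean(0),cv2.minAreaRect(q.astype(np.float32)))
for m,s,cc in blobs(rng(h,(100,120,100),(130,255,255)),200):
    P=cloud(c,d,m); P=P[(P[:,2]>.029)&(P[:,2]<.04)]
    if len(P)>50: print("blue",cc,cv2.minAreaRect(P[:,:2].astype(np.float32)*1000))
for m,s,cc in blobs(rng(h,(0,0,150),(180,50,255)),200):
    P=cloud(c,d,m); 
    if len(P): print("white",cc,np.median(P,0),np.percentile(P[:,2],[5,95]))
E
```

```text
time: 19.27
tool_pos: [0.5017, -0.0176, 0.1573]
tcp_rot: [0.311, 1.55, -0.312]
wrist_force: [-0.1, -1.3, 0.3]
width: 0.998
time: 19.93
tool_pos: [0.5414, 0.1195, 0.1574]
tcp_rot: [0.31, 1.55, -0.312]
wrist_force: [0.1, -1.1, -0.1]
width: 0.998
[0.5414 0.1195 0.1574] 0.9982127419947897 19.9333
label [323.2844 182.7904] [536.8178 121.7294] ((536.9256591796875, 121.93050384521484), (25.378538131713867, 25.418336868286133), 68.07252502441406)
blue [323.0903 183.1261] ((541.4069213867188, 120.20243835449219), (45.71738815307617, 62.82836151123047), 67.9980697631836)
white [538.0207  64.6235] [0.5215 0.3113 0.0057] [0.0045 0.0069]
white [324.5184 259.9432] [0.594  0.0995 0.046 ] [0.0354 0.0566]
white [533.8889 323.484 ] [0.703  0.2363 0.0625] [0.0529 0.0712]
```

View pics/w7.png

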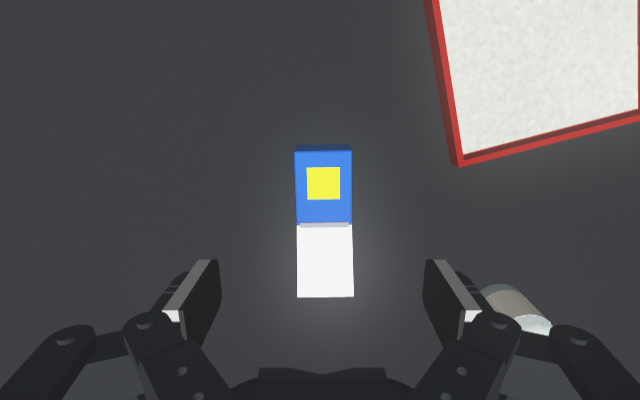

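A's flap is still raised (up to about 57 mm, roughly 0.42 rad above shut), which confirms it is the seized one. The jaws are centred on its rear half at (323,183). Grasping.

```bash
python3 -m creep '[[0,[0,0,-18],0],[0,[0,1,-20],0],[0,[0,0,-20],0],[0,[0,0,-20],0],[0,[0,0,-20],0],[0,[0,0,-20],0],[0,[0,0,-18],0],[0,[0,0,-12],0]]' 40
python3 -m creep '[[0,[0,0,-3],0],[0,[0,0,-1],0],[0,[0,0,0],0],[255,[0,0,0],0],[255,[0,0,0],0],[255,[0,0,0],0],[255,[0,0,0],0],[255,[0,0,0],0]]' 40
python3 -m creep '[[255,[0,0,0],0],[255,[0,0,0],0],[255,[0,0,0],0],[255,[0,0,2],0],[255,[0,0,4],0],[255,[0,0,8],0],[255,[0,0,10],0],[255,[0,0,10],0]]' 40
```

```text
time: 20.65
tool_pos: [0.5408, 0.1199, 0.0084]
tcp_rot: [0.311, 1.551, -0.313]
wrist_force: [-0.4, 0.7, -0.7]
width: 1.0
time: 21.32
tool_pos: [0.5431, 0.1218, 0.0074]
tcp_rot: [0.311, 1.547, -0.31]
wrist_force: [-1.1, -1.0, 4.9]
width: 0.536
time: 21.98
tool_pos: [0.5419, 0.1215, 0.0409]
tcp_rot: [0.31, 1.549, -0.311]
wrist_force: [0.1, 0.2, -1.1]
width: 0.53
```

```bash
python3 -m creep '[[255,[-10,24,10],0.031],[255,[-10,24,10],0.031],[255,[-10,24,5],0.031],[255,[-10,25,0],0.031],[255,[-11,25,0],0.031],[255,[-11,25,0],0.031],[255,[-11,25,0],0.031],[255,[-11,25,0],0.031]]' 40
python3 -m creep '[[255,[0,0,0],0],[255,[0,0,-8],0],[255,[0,0,-8],0],[255,[0,0,-6],0],[255,[0,0,-4],0],[255,[0,0,-3],0],[255,[0,0,0],0],[255,[0,0,0],0]]' 40
python3 - <<'E'
from h import *
s=read_state();print(s["tool_pos"],s["wrist_force"],s["width"],s["time"])
c=get_calibration("wrist");p,d=read_camera("wrist"); cv2.imwrite("pics/w8.png",p); np.save("w8c.npy",c,allow_pickle=True)
p,d=read_camera("side"); cv2.imwrite("pics/side8.png",cv2.resize(p[90:270,130:330],None,fx=3,fy=3))
E
```

```text
time: 22.65
tool_pos: [0.4579, 0.32, 0.0666]
tcp_rot: [0.116, 1.566, -0.114]
wrist_force: [0.9, 0.2, -0.9]
width: 0.528
time: 23.32
tool_pos: [0.4582, 0.3179, 0.0358]
tcp_rot: [0.116, 1.568, -0.117]
wrist_force: [0.2, 0.0, -1.7]
width: 0.536
[0.4582 0.3179 0.0358] [ 0.1584  0.0347 -1.7323] 0.5359580099019601 23.3167
```

View pics/w8.png

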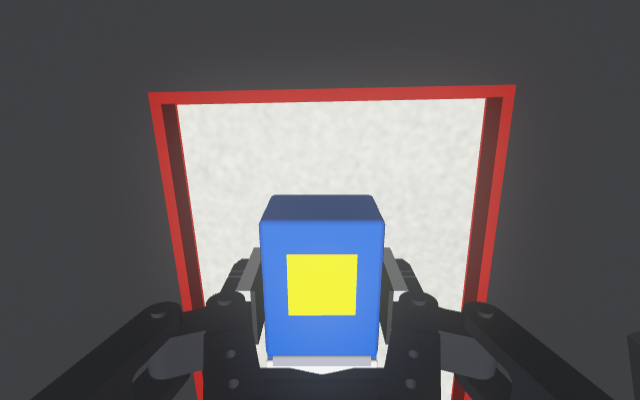

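View pics/side8.png

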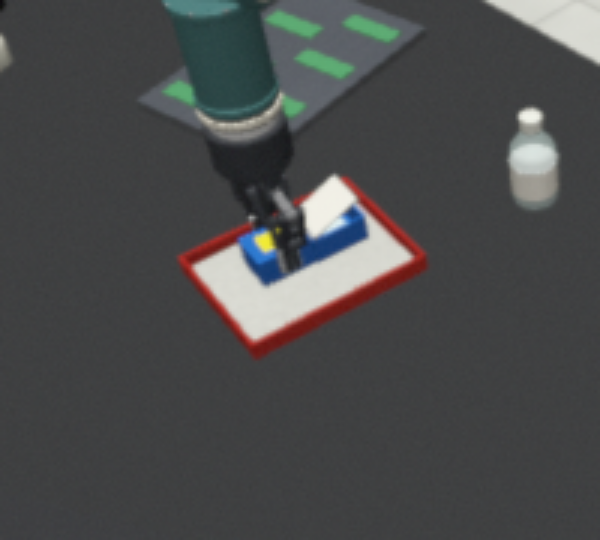

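A is held over the middle of the red tray (rear rim at wrist (150–515,87–97)). Lowering it.

```bash
python3 -m creep '[[255,[0,0,-5],0],[255,[0,0,-5],0],[255,[0,0,-4],0],[255,[0,0,-3],0],[255,[0,0,-2],0],[255,[0,0,-1],0],[255,[0,0,-1],0],[255,[0,0,-1],0]]' 40
python3 -m creep '[[255,[0,0,-0.5],0],[255,[0,0,-0.5],0],[255,[0,0,-0.5],0],[255,[0,0,0],0],[255,[0,0,0],0],[255,[0,0,0],0],[255,[0,0,0],0],[255,[0,0,0],0]]' 40
```

```text
time: 24.08
tool_pos: [0.4583, 0.3187, 0.0143]
tcp_rot: [0.116, 1.568, -0.116]
wrist_force: [0.1, -0.4, -1.9]
width: 0.53
time: 24.75
tool_pos: [0.4582, 0.3186, 0.0128]
tcp_rot: [0.116, 1.568, -0.116]
wrist_force: [-0.4, -0.6, -0.8]
width: 0.529
```

```bash
python3 -m creep '[[255,[0,0,-0.5],0],[255,[0,0,-0.5],0],[255,[0,0,-0.3],0],[255,[0,0,0],0],[255,[0,0,0],0],[255,[0,0,0],0],[255,[0,0,0],0],[255,[0,0,0],0]]' 40
```

```text
time: 25.42
tool_pos: [0.4583, 0.3187, 0.0124]
tcp_rot: [0.116, 1.568, -0.116]
wrist_force: [-1.1, -1.7, 5.7]
width: 0.534
```

```bash
python3 -m creep '[[60,[0,0,0.5],0],[30,[0,0,0],0],[0,[0,0,0],0],[0,[0,0,0],0],[0,[0,0,0],0],[0,[0,0,10],0],[0,[0,0,20],0],[0,[0,0,30],0]]' 40
python3 -m creep '[[0,[0,0,30],0],[0,[0,0,30],0],[0,[0,0,30],0],[0,[0,0,20],0],[0,[0,0,0],0],[0,[0,0,0],0],[0,[0,0,0],0],[0,[0,0,0],0]]' 40
python3 - <<'E'
from h import *
s=read_state();print(s["tool_pos"],s["wrist_force"],s["width"],s["time"])
c=get_calibration("wrist");p,d=read_camera("wrist"); cv2.imwrite("pics/w9.png",p); h=hsv(p)
for m,s,cc in blobs(rng(h,(100,120,100),(130,255,255)),200):
    P=cloud(c,d,m); P=P[(P[:,2]>.034)&(P[:,2]<.045)]
    if len(P)>50: print("blue",cc,P[:,2].min(),P[:,2].max(),cv2.minAreaRect(P[:,:2].astype(np.float32)*1000))
p,d=read_camera("scene"); cv2.imwrite("pics/scene9.png",p)
E
```

```text
time: 26.08
tool_pos: [0.4558, 0.3171, 0.0702]
tcp_rot: [0.113, 1.573, -0.119]
wrist_force: [0.0, 0.3, 0.6]
width: 0.999
time: 26.75
tool_pos: [0.457, 0.3178, 0.1802]
tcp_rot: [0.115, 1.57, -0.118]
wrist_force: [0.6, 0.2, -0.9]
width: 1.002
[0.457  0.3178 0.1802] [ 0.5711  0.2009 -0.8692] 1.0020951926100763 26.75
blue [323.0808 181.9265] 0.03467951050914325 0.04157763008520232 ((457.8455810546875, 318.33819580078125), (45.27522277832031, 62.11278533935547), 81.48947143554688)
```

View pics/w9.png

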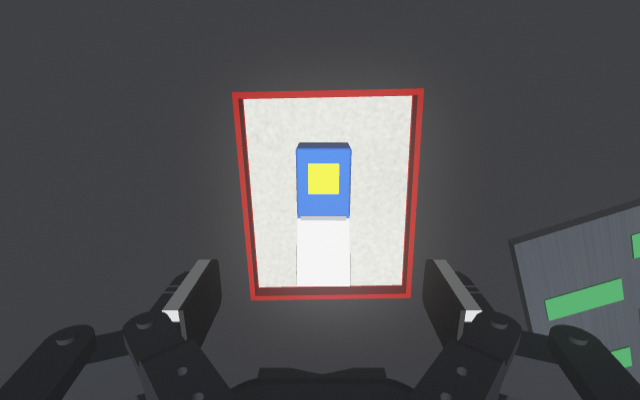

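View pics/scene9.png

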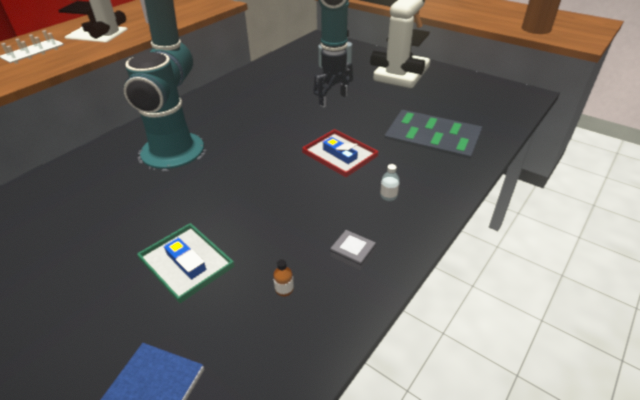

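The wrist view shows A flat in the red tray, blue top at (323,182). The scene view shows B shut in the green tray at (186,257), and the bottles and slide box at their original pixels. The gripper is clear, so I'm handing in.

```bash
python3 -c "
from workcell import *
print(finish_job())"
```

```text
the job is handed in; nothing more can be done
None
```

I tested both flaps, sorted the two cases into their trays and handed the job in at about 27 s, well under the 72 s limit.

- **Seized case (the one nearer the red tray):** its flap stopped at about 4.8 N after a few degrees, and its tip stayed at about 57 mm. It is now flat in the middle of the red repair tray.
- **Good case:** its flap swung down under about 1 N and stopped at the shut height, where the reading rose briefly to 6.9 N. Depth readings showed the flap flat at 33–36 mm. It is now flat and shut in the middle of the green stock tray.

**Last checks:** the final wrist and scene pictures showed both cases flat in the right trays. The gripper was open and clear, and the slide box and both bottles were at their original pixel positions.

**What was off:**
- Both flap pushes went slightly over the suggested 4 N.
- Each case was pressed onto its tray floor with about 6–8 N before release.
- The yaw measured in the images differed from the tool's yaw by about 2°, which did not affect the grasps or placing.

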